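# Lift the lopsided jar carrier out of the crate and hold it level

### The arm

A 6-joint arm with a two-finger parallel gripper is mounted at the origin on the work surface. World frame = base frame: x ahead of the robot, y to its left, z up, the work surface at z = 0. Lengths are in m, angles in degrees, forces in N, time in s.
With the tool pointing down it reaches from about 0.4 to 0.825 m from the base axis. Payload 7 kg.
Tool frame: the origin (TCP) lies midway between the tips of the shut fingers; the grasp point (between the pads) lies 19 mm behind it (ctrl.grip_depth is the distance from the TCP to the grasp point, in m); z points along the fingers, y is the direction in which the jaws open and shut (so a half turn about z gives the same grasp; the last joint's range is limited). The gripper opens to 85 mm and grips with 20 to 120 N. Pads are 22 mm wide; open, the fingers measure 114 mm over their backs; the gripper's body (76 mm by 85 mm) begins 54 mm behind the grasp point. The pads swing forward as they close: fully open they stand 13 mm farther back than shut.
Start: joints at [16.507, 20.546, 0.682, 0, -70.136, -16.507], TCP at [0.675, -0, 0.198] pointing down, gripper open.
Joint ranges: [-176.03, 176.03], [-82.01, 121.73], [-58.28, 71.71], [-173.87, 95.51], [-174.79, -0.11], [-173.66, 173.66]. Speed limits (degrees/s): [136.94, 136.94, 172.46, 180, 180, 180].

### API

Orientations are given as a 3x3 rotation matrix whose columns are the frame's x, y, z axes.
In Python, from plant import ctrl gives the robot as it stands.
- The arm moves only by the shell command python3 -m crank 'ROWS' [FORCE]. ROWS is text: rows parted by semicolons, each of 5 numbers parted by spaces: the shift along the tool's x, y, z in mm, then the turn about the tool's z in rad, then the closure, from -1 (fully open) to 1 (shut), so that 0 is half open. A call has 1 to 12 rows; each row shifts and turns the commanded pose from where the row before left it, along the tool's axes as they then stand; what a row does not reach is not made up. A row lasts 1/12 s, in which the tool goes at most 41.7 mm and 7.16 degrees, less where a joint would pass 70% of its speed; a pose out of reach is approached as far as the arm can. A call with a gripper value outside its range is refused whole. The fingers move at their own pace and stop on an object; FORCE is the grip in N (left out, the last holds). Time passes only in rows, so rows that do not move let the fingers close. It gives the time, the measured TCP pose, the force and the opening at its end, in the units of the state.
- ctrl.get_obs(): the state, without advancing time (a new reading comes with each control period).
- ctrl.grab_frame(name): name is "scene" or "side" or "wrist"; returns a dict with "pixels" (480x640x3 uint8, blue, green, red), "camera_matrix" (3x3 intrinsics, pixels), "R" (3x3) and "t" (3): a world point X has camera coordinates R X + t. Camera axes: x right, y down, z forward; pixel columns grow to the right and rows downward; lengths in m; the calibration is good to about 2 mm. The wrist camera is an equidistant fisheye: a pixel r from the principal point sees the ray r / f radians off the axis. A picture is of the moment at which its call begins. There is no depth.
- ctrl.hand_in(): hands the job in, once; it reports no verdict.
The state is a dict: "clock": time; "qpos": joint angles; "qvel": joint speeds; "joint_efforts": joint torques, N m; "ee_pos": TCP position; "ee_rot": TCP orientation; "wrist_force": force on the tool from outside, world axes, zero at the start; "wrist_torque": the same for the moment, N m; "finger_gap": opening from 0.0 (shut) to 1.0 (fully open).
Only numpy, scipy, OpenCV 4.12 (cv2) and the standard library are available. Lean on these libraries where they do the work, as an engineer would, in place of code of your own. Each camera call takes 0.05 s, during which the arm holds its last target.

### The job

Lift the steel jar carrier with its four filled jars out of the white crate by its round top bar and hold it up over the crate for the fill check, its underside about 5 cm above the crate's rim, level and still. The jars may stand nearer one end, so take the bar where the load balances; keep the jars upright in the carrier, do not touch them, and leave the other jars where they stand. Finish while still holding the carrier up.

Things in the scene. Friction and masses are not known exactly. Their poses are not given: they have to be found in the camera images.
- carrier: two-lane stainless steel jar carrier standing loose in the crate: tray 126 mm (its x) by 280 mm (its y), rim 26 mm high, with a divider along the middle, a wire A-frame at each end (outer width 296 mm along y) and a round carrying bar across the top along its y axis. Origin: centre of its underside, z up. Empty it weighs 320 g give or take 10 %, and balances at its middle
- bar: the dark round carrying bar of the carrier, fixed to it, 14 mm thick, 288 mm long along the carrier's y axis, clear for gripping over the middle 260 mm. Origin: middle of the bar, on its axis, 130 mm above the carrier's underside and 61 mm above the jar tops
- carrier_base (a point): centre of the carrier's underside
- jar_a: open hexagonal glass jar heaped with yellow pear slices, 56 mm across the corners, 66 mm high (narrower neck 43 mm), 140 g give or take 10 %; stands in the -x lane of the carrier. Origin: centre of its underside, z up
- jar_b: open hexagonal glass jar heaped with yellow pear slices, 56 mm across the corners, 66 mm high (narrower neck 43 mm), 140 g give or take 10 %; stands in the -x lane of the carrier. Origin: centre of its underside, z up
- jar_c: open hexagonal glass jar heaped with yellow pear slices, 56 mm across the corners, 66 mm high (narrower neck 43 mm), 140 g give or take 10 %; stands in the +x lane of the carrier. Origin: centre of its underside, z up
- jar_d: open hexagonal glass jar heaped with yellow pear slices, 56 mm across the corners, 66 mm high (narrower neck 43 mm), 140 g give or take 10 %; stands in the +x lane of the carrier. Origin: centre of its underside, z up
- crate: white vented plastic crate, fixed, 360 mm (its x) by 520 mm (its y), 110 mm high, wall 5 mm, floor 4 mm thick (the carrier stands on it). Origin: centre of its underside on the bench
- crate_rim (a point): centre of the crate's mouth, at rim height, 110 mm above the bench
- other_1: the same kind of filled jar (56 mm across, 66 mm high), standing in the crate beside the carrier; not part of the job. Origin: centre of its underside
- other_2: the same kind of filled jar (56 mm across, 66 mm high), standing in the crate beside the carrier; not part of the job. Origin: centre of its underside
- other_3: the same kind of filled jar (56 mm across, 66 mm high), standing on the bench beside the crate; not part of the job. Origin: centre of its underside
There are look-alikes about, which are no part of the job. Leave any blue or purple look-alike of the jar_c alone.

How it is judged:
By the outcome, as a careful person would: the job done as asked, in the order asked, and still so for the second after the job is handed in, while the arm keeps its last pose, push and grip.
It also fails if it takes over 38 s, if anything falls off the work surface, if the arm or the gripper's body presses on something with over 40 N, if the wrist force passes 120 N, or if a joint passes its speed limit or range.

## Working session

There is one attempt and no reset: what is moved stays moved. The work goes in short steps, Python scripts to look and compute and a shell command to move; the robot and the scene stay as the last step left them, time stands still between calls to the robot, and variables do not carry over. Pictures are saved under pics/ and viewed, and the job is handed in when it is done.

```bash
mkdir -p pics; ls
python3 - <<'E'
from plant import ctrl
import cv2,numpy as np
o=ctrl.get_obs();print({k:np.round(v,3).tolist() for k,v in o.items()},ctrl.grip_depth)
for n in ["scene","side","wrist"]:
    f=ctrl.grab_frame(n);cv2.imwrite(f"pics/{n}0.png",f["pixels"]);np.savez(f"pics/{n}0.npz",K=f["camera_matrix"],R=f["R"],t=f["t"])
    print(n,f["camera_matrix"].round(1).tolist(),(-f["R"].T@f["t"]).round(3))
E
```

```text
pics
{'clock': 0.0, 'qpos': [16.506, 20.591, 0.633, -0.019, -70.136, -16.505], 'qvel': [0.014, 0.031, 0.082, -0.019, -0.1, -0.081], 'joint_efforts': [0.0, -58.332, 29.342, 6.937, -0.006, -0.0], 'ee_pos': [0.674, -0.0, 0.197], 'ee_rot': [[-0.0, -1.0, -0.002], [-1.0, 0.0, -0.0], [0.0, 0.002, -1.0]], 'wrist_force': [0.7, 0.277, -0.899], 'wrist_torque': [0.012, 0.02, 0.03], 'finger_gap': 0.999} 0.0187
scene [[585.2, 0.0, 313.6], [0.0, 585.2, 238.6], [0.0, 0.0, 1.0]] [1.171 0.698 1.436]
side [[483.4, 0.0, 312.8], [0.0, 483.4, 234.1], [0.0, 0.0, 1.0]] [ 0.231 -0.661  0.875]
wrist [[371.6, 0.0, 323.8], [0.0, 371.6, 238.8], [0.0, 0.0, 1.0]] [ 0.673 -0.08   0.373]
```

View pics/scene0.png

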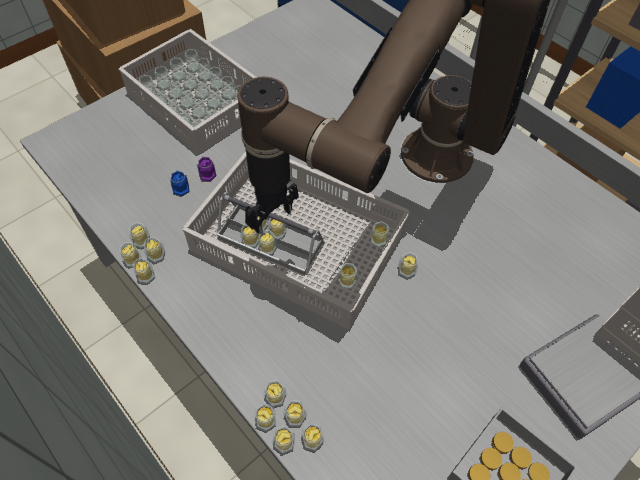

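View pics/side0.png

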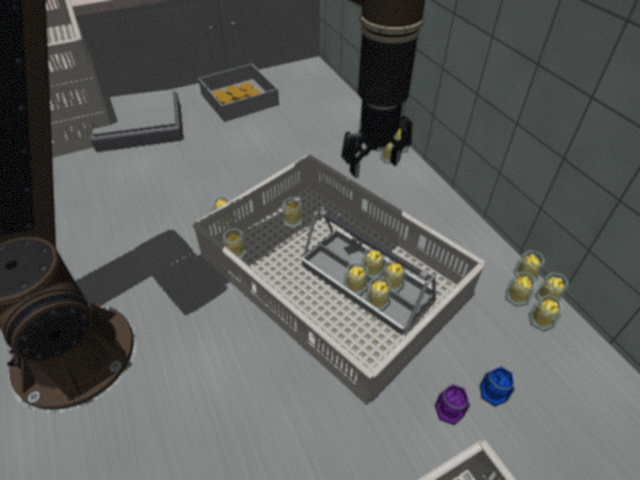

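View pics/wrist0.png

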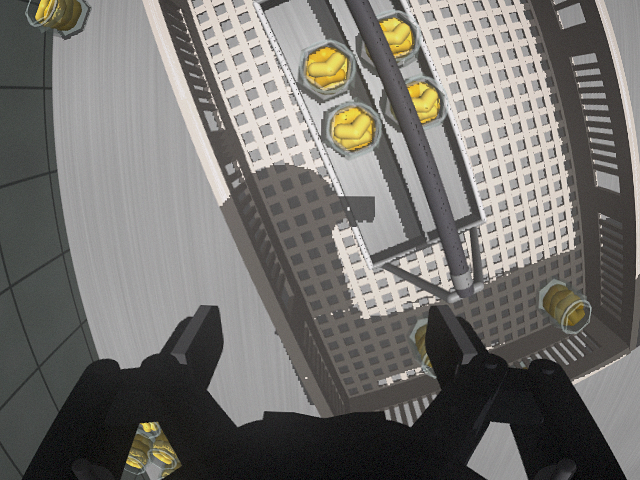

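The four jars with heaped yellow pear slices in the carrier are at about (375,262), (357,278), (379,292) and (395,275) in the side picture. The blue and purple look-alikes are outside the crate at (497,386) and (452,404). The other jars in the crate are at (292,211) and (233,243). I'll enlarge the carrier.

Run:
```python
import cv2
a=cv2.imread("pics/side0.png")[190:350,280:480];cv2.imwrite("pics/side_c.png",cv2.resize(a,None,fx=3.75,fy=3.75,interpolation=cv2.INTER_CUBIC))
a=cv2.imread("pics/scene0.png")[180:290,200:350];cv2.imwrite("pics/scene_c.png",cv2.resize(a,None,fx=5,fy=5,interpolation=cv2.INTER_CUBIC))
```

```text
(no output)
```

View pics/side_c.png

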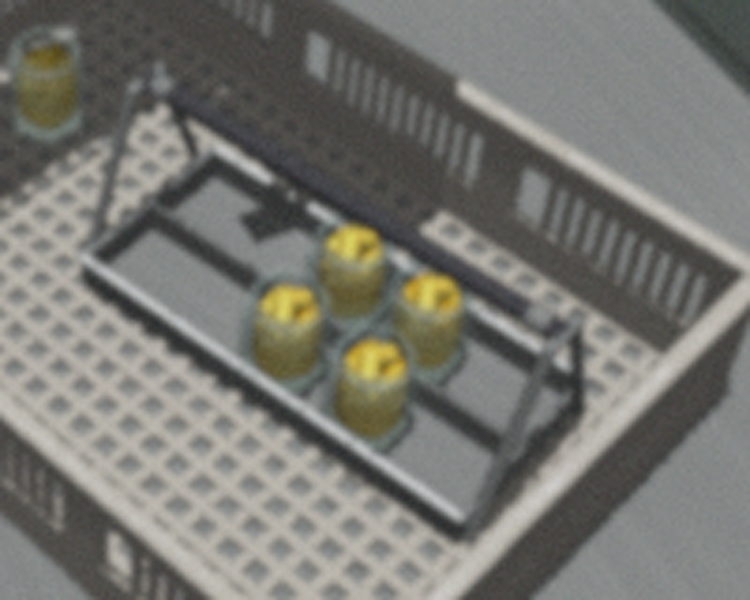

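View pics/scene_c.png

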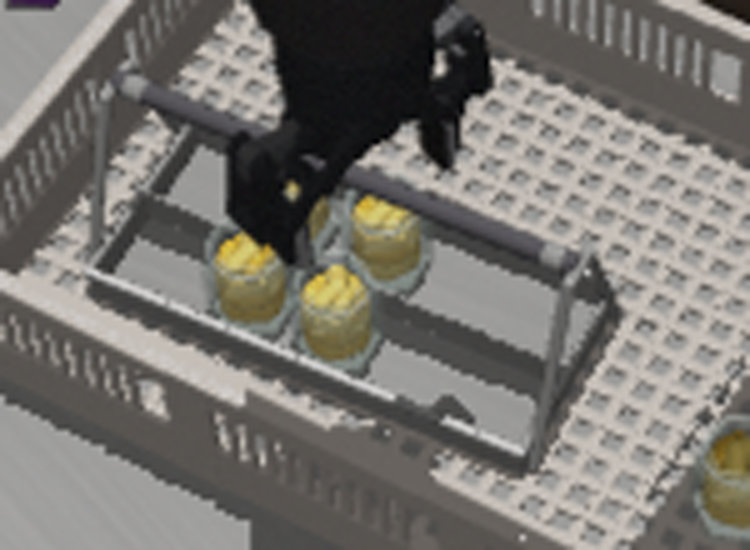

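```bash
cat > h.py <<'E'
import numpy as np,cv2
def cal(n): 
    d=np.load(f"pics/{n}.npz");return d["K"],d["R"],d["t"]
def ray(n,u,v,fish=False):
    K,R,t=cal(n)
    x=np.array([(u-K[0,2])/K[0,0],(v-K[1,2])/K[1,1]])
    if fish:
        r=np.hypot(*x); d=np.r_[x/r*np.sin(r),np.cos(r)]
    else: d=np.r_[x,1]
    return -R.T@t,R.T@d
def atz(n,u,v,z,fish=False):
    c,d=ray(n,u,v,fish);return (c+d*(z-c[2])/d[2])
E
python3 - <<'E'
from h import *
s=lambda u,v,z:atz("side0",280+u/3.75,190+v/3.75,z).round(4)
c=lambda u,v,z:atz("scene0",200+u/5,180+v/5,z).round(4)
w=lambda u,v,z:atz("wrist0",u,v,z,True).round(4)
print("bar side",s(170,95,.134),s(530,305,.134)); print("bar scene",c(145,90,.134),c(545,250,.134)); print("bar wrist",w(459,277,.134),w(375,30,.134),w(415,150,.134))
print("jars side",[s(*p,.075).tolist() for p in [(353,243),(290,303),(432,293),(375,360)]])
print("jars scene",[c(*p,.075).tolist() for p in [(385,213),(247,250),(335,283)]])
print("jars wrist",[w(*p,.075).tolist() for p in [(327,68),(352,130),(394,37),(418,102)]])
E
```

```text
bar side [0.5759 0.022  0.134 ] [ 0.6778 -0.2011  0.134 ]
bar scene [ 0.6736 -0.2044  0.134 ] [0.5762 0.0246 0.134 ]
bar wrist [0.5736 0.0276 0.134 ] [ 0.6408 -0.1408  0.134 ] [ 0.6138 -0.0628  0.134 ]
jars side [[0.6459, -0.0812, 0.075], [0.5907, -0.1054, 0.075], [0.6677, -0.1333, 0.075], [0.6138, -0.1611, 0.075]]
jars scene [[0.6011, -0.085, 0.075], [0.6761, -0.1162, 0.075], [0.6528, -0.0662, 0.075]]
jars wrist [[0.6706, -0.1232, 0.075], [0.6508, -0.0734, 0.075], [0.6175, -0.1509, 0.075], [0.5976, -0.098, 0.075]]
```

The bar runs from (0.576, 0.025) to (0.676, -0.203), about 250 mm for its dark part, and the two cameras agree. The jars' mean lies about 23 mm from the bar's middle toward its -y end, so the loaded balance is about 15 mm off the middle, near (0.632, -0.103). I'll go above that point, align, and look again.

```bash
python3 -m crank '20 8 0 0 -1;26 11 0 0 -1;26 11 0 0 -1;21 9 0 0 -1;10 3 0 0 -1;0 0 0 -0.1 -1;0 0 0 -0.11 -1;0 0 0 -0.1 -1;0 0 0 -0.1 -1;0 0 0 0 -1;0 0 0 0 -1;0 0 0 0 -1' 100
python3 - <<'E'
from plant import ctrl
import cv2,numpy as np
for n in ["wrist","side"]:
    f=ctrl.grab_frame(n);cv2.imwrite(f"pics/{n}1.png",f["pixels"]);np.savez(f"pics/{n}1.npz",K=f["camera_matrix"],R=f["R"],t=f["t"])
E
```

```text
clock: 1.15
ee_pos: [0.633, -0.1028, 0.1978]
ee_rot: [[0.396, -0.918, -0.0], [-0.918, -0.396, 0.0], [-0.0, 0.0, -1.0]]
wrist_force: [0.5, -0.2, -0.6]
finger_gap: 1.001
```

View pics/wrist1.png

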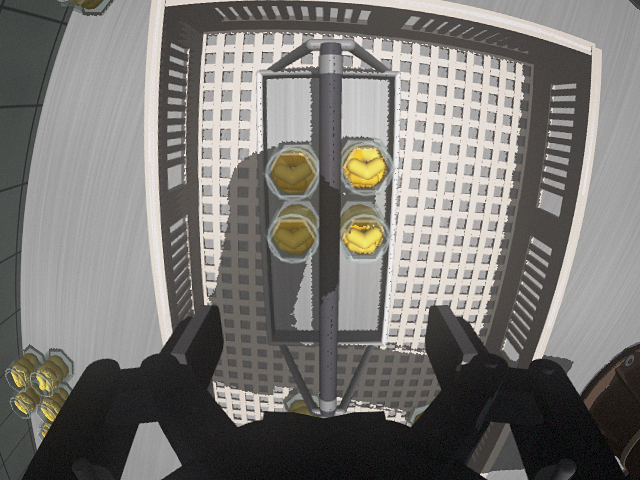

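The picture shows the bar nearly vertical (top of dark part at 330,73; bottom cap 328,405) and the four jars at (293,172), (294,235), (366,166), (362,235).

```bash
python3 - <<'E'
from h import *
w=lambda u,v,z:atz("wrist1",u,v,z,True)
R=np.array([[0.396,-0.918],[-0.918,-0.396]]);p=np.array([.633,-.1028])
T=lambda X:((R.T@(X[:2]-p))*1e3).round(1).tolist()
print("bar",T(w(330,73,.134)),T(w(330,45,.134)),T(w(329,233,.134)),T(w(328,395,.134)),T(w(328,412,.134)))
print("tray ends z.03",T(w(329,72,.030)),T(w(328,338,.03)))
for z in(.073,.08):print("jars",[T(w(*q,z)) for q in [(293,172),(294,235),(366,166),(362,235)]])
E
python3 - <<'E'
import cv2
a=cv2.imread("pics/wrist1.png");cv2.imwrite("pics/w1c.png",cv2.resize(a[30:430,230:430],None,fx=1.5,fy=1.5,interpolation=cv2.INTER_CUBIC))
E
```

```text
bar [110.8, 5.2] [129.4, 5.2] [5.4, 4.8] [-137.1, 4.8] [-157.9, 5.0]
tray ends z.03 [125.6, 6.0] [-146.4, 5.9]
jars [[38.5, -23.7], [-15.2, -24.0], [43.6, 35.6], [-15.2, 33.8]]
jars [[39.5, -23.2], [-13.0, -23.4], [44.4, 34.8], [-13.0, 33.0]]
```

View pics/w1c.png

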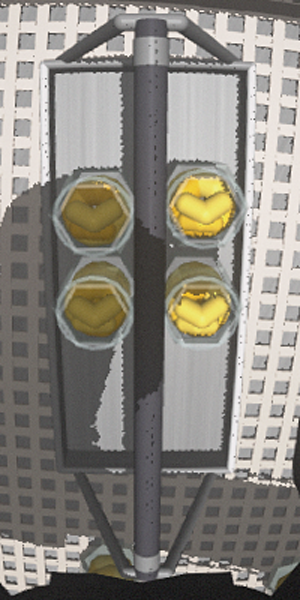

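Measured in the tool frame, the bar's middle is at x ≈ -14.5 mm, the jar mean at ≈ +13 mm and the bar's axis at y ≈ +5 mm. That puts the balance at x ≈ +2 to +3 mm. The TCP height for the grasp is 0.115, so I go down 83 mm and close.

```bash
python3 -m crank '2 5 0 0 -1;0 0 10 0 -1;0 0 20 0 -1;0 0 20 0 -1;0 0 15 0 -1;0 0 10 0 -1;0 0 5 0 -1;0 0 2 0 -1;0 0 0 0 -1;0 0 0 0 -1' 100
python3 - <<'E'
from plant import ctrl
import cv2,numpy as np
for n in ["side","wrist"]:
    f=ctrl.grab_frame(n);cv2.imwrite(f"pics/{n}2.png",f["pixels"]);np.savez(f"pics/{n}2.npz",K=f["camera_matrix"],R=f["R"],t=f["t"])
a=cv2.imread("pics/side2.png")[130:350,260:500]
b=cv2.imread("pics/wrist2.png")[200:480,130:530]
cv2.imwrite("pics/s2c.png",cv2.resize(a,None,fx=2.7,fy=2.7));cv2.imwrite("pics/w2c.png",cv2.resize(b,None,fx=1.8,fy=1.8))
E
```

```text
clock: 2.08
ee_pos: [0.6298, -0.1069, 0.1168]
ee_rot: [[0.399, -0.917, 0.001], [-0.917, -0.399, -0.0], [0.001, -0.001, -1.0]]
wrist_force: [-0.0, -0.1, 0.4]
finger_gap: 1.001
```

View pics/s2c.png

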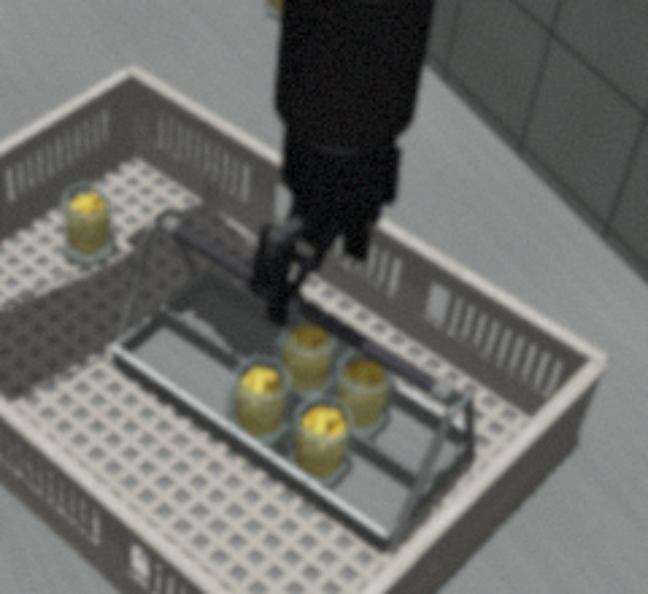

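View pics/w2c.png

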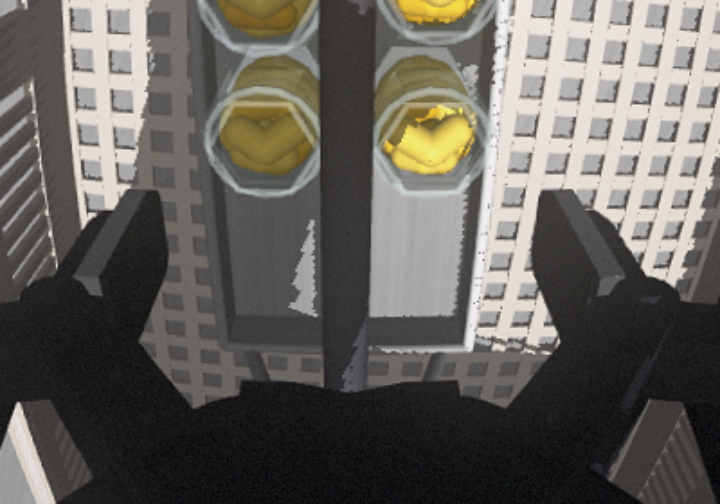

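Run:
```python
from h import *
K,R,t=cal("side2")
def P(X):
    q=K@(R@np.array(X)+t);q=q[:2]/q[2];return ((q-[260,130])*2.7).round(0)
g=np.array([.6298,-.1069,.1355]);Y=np.array([-.917,-.399,0]);X=np.array([.399,-.917,0])
print("grasp",P(g),"fingers",P(g+.0425*Y),P(g-.0425*Y),"tips open z+13",P(g+[0,0,-.006]+.0425*Y),P(g+[0,0,-.006]-.0425*Y))
s=lambda u,v,z:atz("side2",260+u/2.7,130+v/2.7,z)
for q in [(178,228),(437,383)]: print("bar dark end, tool xy mm",1e3*(s(*q,.134)-g)@np.c_[X,Y])
for q in [(308,340),(262,380),(363,372),(323,420)]: print("jar",(1e3*(s(*q,.075)-g)@np.c_[X,Y]).round(0))
```

```text
grasp [314. 314.] fingers [280. 346.] [346. 284.] tips open z+13 [279. 351.] [345. 289.]
bar dark end, tool xy mm [-140.50368312   -5.00550939]
bar dark end, tool xy mm [106.98419378  -5.9522594 ]
jar [-15. -22.]
jar [-18.  35.]
jar [ 38. -24.]
jar [42. 36.]
```

Run:
```python
from h import *
K,R,t=cal("side2")
a=cv2.imread("pics/side2.png")[190:290,330:430];a=cv2.resize(a,None,fx=6,fy=6,interpolation=cv2.INTER_CUBIC);a=cv2.convertScaleAbs(a,alpha=1.6,beta=20)
g=np.array([.6298,-.1069,.1168]);Y=np.array([-.917,-.399,0])
for z,c in((0.013,(0,0,255)),(0.032,(0,255,0))):
  for s in(1,-1):
    q=K@(R@(g+[0,0,z]+s*.0425*Y)+t);q=(q[:2]/q[2]-[330,190])*6+3;cv2.circle(a,tuple(int(i) for i in q),4,c,-1)
cv2.imwrite("pics/s2d.png",a)
```

```text
(no output)
```

View pics/s2d.png

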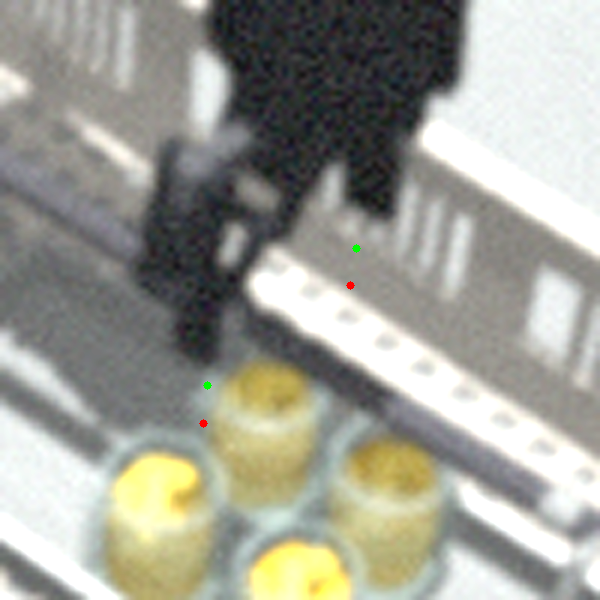

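The predicted finger tips don't match the picture, which shows them about 10 px (some 30 mm in height) too high. I'll triangulate with the scene camera before closing.

Run:
```python
from plant import ctrl
from h import *
o=ctrl.get_obs();print(o["clock"],o["ee_pos"],o["qpos"].round(2) if hasattr(o["qpos"],'round') else o["qpos"])
for n in ["scene","side"]:
    f=ctrl.grab_frame(n);cv2.imwrite(f"pics/{n}3.png",f["pixels"]);np.savez(f"pics/{n}3.npz",K=f["camera_matrix"],R=f["R"],t=f["t"])
g=np.array([.6298,-.1069,.1168]);Y=np.array([-.917,-.399,0])
for n,(x0,y0) in {"scene":(220,170),"side":(330,180)}.items():
  K,R,t=cal(n+"3")
  a=cv2.imread(f"pics/{n}3.png")[y0:y0+110,x0:x0+110];a=cv2.resize(a,None,fx=5,fy=5,interpolation=cv2.INTER_CUBIC);a=cv2.convertScaleAbs(a,alpha=1.6,beta=20)
  for z,c in((0.013,(0,0,255)),(0.032,(0,255,0))):
   for s in(1,-1):
    q=K@(R@(g+[0,0,z]+s*.0425*Y)+t);q=(q[:2]/q[2]-[x0,y0])*5+2.5;cv2.circle(a,tuple(int(i) for i in q),4,c,-1)
  cv2.imwrite(f"pics/{n}3c.png",a)
```

```text
2.1833 [ 0.62981968 -0.10684631  0.1169976 ] [ 7.850e+00  2.055e+01 -1.043e+01  1.000e-02 -5.894e+01  1.564e+01]
```

View pics/scene3c.png

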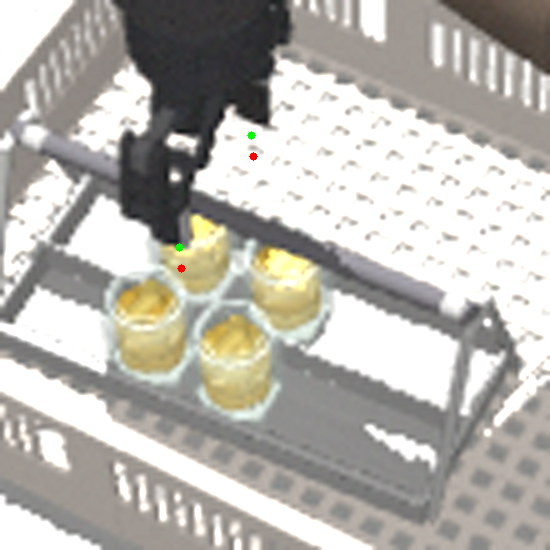

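View pics/side3c.png

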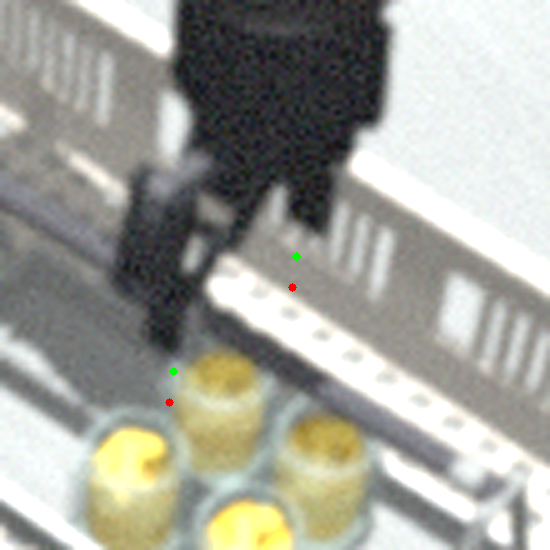

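```bash
cat >> h.py <<'E'
def tri(*obs):
    A=np.zeros((3,3));b=np.zeros(3);L=[]
    for n,u,v in obs:
        c,d=ray(n,u,v);d=d/np.linalg.norm(d);M=np.eye(3)-np.outer(d,d);A+=M;b+=M@c;L.append((M,c))
    X=np.linalg.solve(A,b);return X.round(4),[round(1e3*np.linalg.norm(M@(X-c)),1) for M,c in L]
E
python3 - <<'E'
from h import *
print(tri(("scene3",256.5,217.5),("side3",391.9,225.5)))
print(tri(("scene3",270.5,194),("side3",362.5,249.1)))
# bar ends
print(tri(("scene3",220+35/5,170+138/5),("side0",280+535/3.75,190+312/3.75)))
print(tri(("scene3",220+455/5,170+303/5),("side0",280+165/3.75,190+90/3.75)))
E
```

```text
(array([ 0.6714, -0.0868,  0.1613]), [np.float64(4.2), np.float64(4.2)])
(array([ 0.5886, -0.1213,  0.1612]), [np.float64(0.9), np.float64(0.9)])
(array([ 0.6771, -0.2076,  0.1357]), [np.float64(0.7), np.float64(0.7)])
(array([0.5743, 0.0285, 0.1333]), [np.float64(1.4), np.float64(1.4)])
```

Run:
```python
from h import *
K,R,t=cal("wrist2");print("cam",(-R.T@t).round(4),"axis",R[2].round(3))
for z in (.11,.117,.130,.145,.161):
    a=atz("wrist2",220.5,307,z,True);b=atz("wrist2",428,307,z,True);print(z,np.linalg.norm(a-b).round(4),((a+b)/2).round(4))
for z in (.134,.11): print(z,[atz("wrist2",130+u/1.8,200+v/1.8,z,True).round(4) for u,v in((322,200),(370,200))])
```

```text
cam [ 0.6599 -0.1798  0.2927] axis [-0.122  0.283 -0.951]
0.11 0.1187 [ 0.6199 -0.0879  0.11  ]
0.117 0.1142 [ 0.6214 -0.0914  0.117 ]
0.13 0.1057 [ 0.6243 -0.0979  0.13  ]
0.145 0.096 [ 0.6276 -0.1055  0.145 ]
0.161 0.0856 [ 0.6311 -0.1135  0.161 ]
0.134 [array([ 0.6315, -0.0958,  0.134 ]), array([ 0.6196, -0.101 ,  0.134 ])]
0.11 [array([ 0.6272, -0.0831,  0.11  ]), array([ 0.6135, -0.0891,  0.11  ])]
```

Three cameras agree that the open tips are at z ≈ 0.161, not 0.130. I'll rise, shut the fingers clear of the bar, and measure where the tips really are.

```bash
python3 -m crank '0 0 -15 0 -1;0 0 -20 0 -1;0 0 -20 0 -1;0 0 -15 0 0;0 0 0 0 0.6;0 0 0 0 0.6;0 0 0 0 0.6;0 0 0 0 0.6;0 0 0 0 0.6;0 0 0 0 0.6;0 0 0 0 0.6;0 0 0 0 0.6' 20
python3 - <<'E'
from plant import ctrl
from h import *
for n in ["scene","side","wrist"]:
    f=ctrl.grab_frame(n);cv2.imwrite(f"pics/{n}4.png",f["pixels"]);np.savez(f"pics/{n}4.npz",K=f["camera_matrix"],R=f["R"],t=f["t"])
o=ctrl.get_obs();print(o["finger_gap"],o["ee_pos"])
g=o["ee_pos"]
L=[]
for n,(x0,y0) in {"scene":(220,140),"side":(330,150)}.items():
  K,R,t=cal(n+"4")
  a=cv2.imread(f"pics/{n}4.png")[y0:y0+110,x0:x0+110];a=cv2.resize(a,None,fx=5,fy=5,interpolation=cv2.INTER_CUBIC);a=cv2.convertScaleAbs(a,alpha=1.6,beta=20)
  for z,c in((0.0,(0,0,255)),(0.019,(0,255,0))):
    q=K@(R@(g+[0,0,z])+t);q=(q[:2]/q[2]-[x0,y0])*5+2.5;cv2.circle(a,tuple(int(i) for i in q),3,c,-1)
  cv2.imwrite(f"pics/{n}4c.png",a)
E
```

```text
clock: 3.28
ee_pos: [0.6291, -0.1068, 0.1857]
ee_rot: [[0.399, -0.917, -0.001], [-0.917, -0.399, -0.0], [-0.0, 0.001, -1.0]]
wrist_force: [0.5, -0.7, -0.2]
finger_gap: 0.201
0.1998959405949644 [ 0.62917322 -0.10687225  0.1858991 ]
```

View pics/scene4c.png

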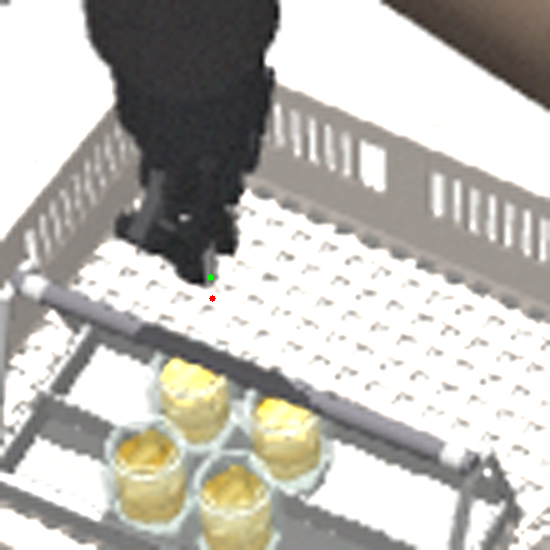

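View pics/side4c.png

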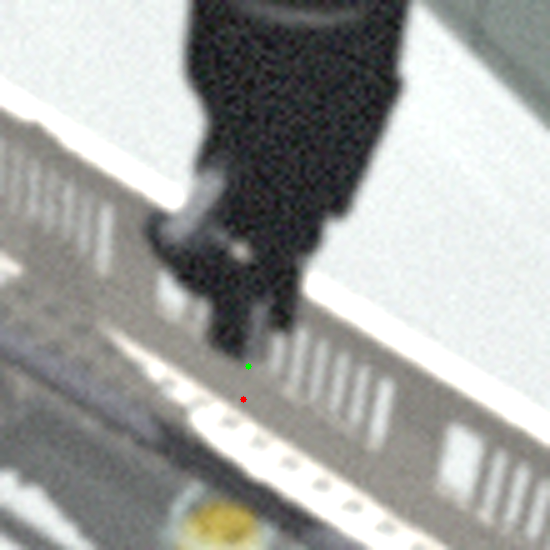

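View pics/wrist4.png

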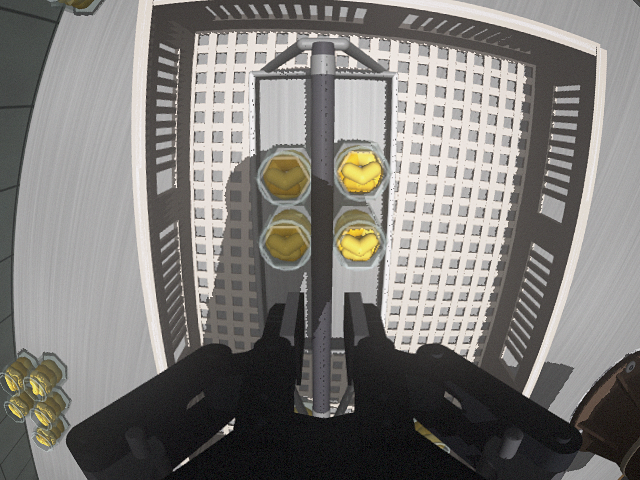

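Run:
```python
from h import *
print(tri(("scene4",220+218/5-.5,140+267/5-.5),("side4",330+263/5-.5,150+342/5-.5)))
print(tri(("scene4",220+205/5-.5,140+283/5-.5),("side4",330+285/5-.5,150+328/5-.5)))
print(tri(("scene4",220+232/5-.5,140+252/5-.5),("side4",330+240/5-.5,150+356/5-.5)))
for z in (.18,.19,.2,.21,.22):
    a=atz("wrist4",302,293,z,True);b=atz("wrist4",345.5,293,z,True);print(z,np.linalg.norm(a-b).round(4),((a+b)/2).round(4))
```

```text
(array([ 0.6306, -0.1047,  0.2163]), [np.float64(4.5), np.float64(4.5)])
(array([ 0.6424, -0.1012,  0.216 ]), [np.float64(4.7), np.float64(4.7)])
(array([ 0.6187, -0.1076,  0.2163]), [np.float64(4.4), np.float64(4.4)])
0.18 0.0237 [ 0.6236 -0.0973  0.18  ]
0.19 0.0223 [ 0.6256 -0.1019  0.19  ]
0.2 0.021 [ 0.6276 -0.1064  0.2   ]
0.21 0.0197 [ 0.6296 -0.1109  0.21  ]
0.22 0.0184 [ 0.6315 -0.1155  0.22  ]
```

Near-shut tips triangulate to z ≈ 0.215 while the reported TCP is 0.186, so the real fingers sit about 28–30 mm higher than reported and the horizontal position is good. I'll go by the cameras and descend to a reported z ≈ 0.088, in two stages.

```bash
python3 -m crank '0 -1 0 0 -1;0 0 0 0 -1;0 0 0 0 -1;0 0 0 0 -1;0 0 0 0 -1;0 0 15 0 -1;0 0 25 0 -1;0 0 20 0 -1;0 0 15 0 -1;0 0 9 0 -1' 20; python3 -m crank '0 0 6 0 -1;0 0 6 0 -1;0 0 4 0 -1;0 0 0 0 -1;0 0 0 0 -1'
python3 - <<'E'
from plant import ctrl
from h import *
for n in ["scene","side","wrist"]:
    f=ctrl.grab_frame(n);cv2.imwrite(f"pics/{n}5.png",f["pixels"]);np.savez(f"pics/{n}5.npz",K=f["camera_matrix"],R=f["R"],t=f["t"])
L=[]
for n,(x0,y0) in {"scene":(220,170),"side":(330,190)}.items():
  a=cv2.imread(f"pics/{n}5.png")[y0:y0+100,x0:x0+80];L.append(cv2.convertScaleAbs(cv2.resize(a,None,fx=5,fy=5,interpolation=cv2.INTER_CUBIC),alpha=1.6,beta=20))
cv2.imwrite("pics/5c.png",np.hstack(L))
E
```

```text
clock: 4.27
ee_pos: [0.629, -0.1064, 0.0999]
ee_rot: [[0.398, -0.917, -0.003], [-0.917, -0.398, 0.0], [-0.001, 0.002, -1.0]]
wrist_force: [0.4, 0.1, 0.5]
finger_gap: 0.997
clock: 4.68
ee_pos: [0.6304, -0.1064, 0.0865]
ee_rot: [[0.399, -0.917, 0.001], [-0.917, -0.399, -0.0], [0.0, -0.001, -1.0]]
wrist_force: [-0.2, 0.5, 0.2]
finger_gap: 0.999
```

View pics/5c.png

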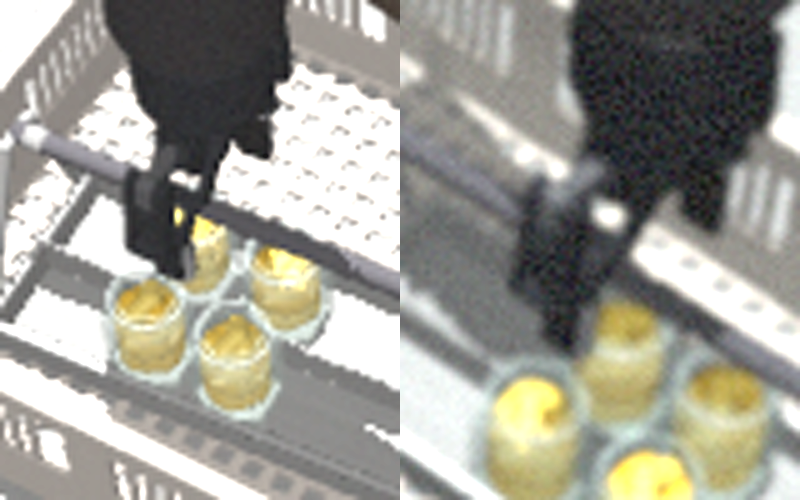

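View pics/wrist5.png

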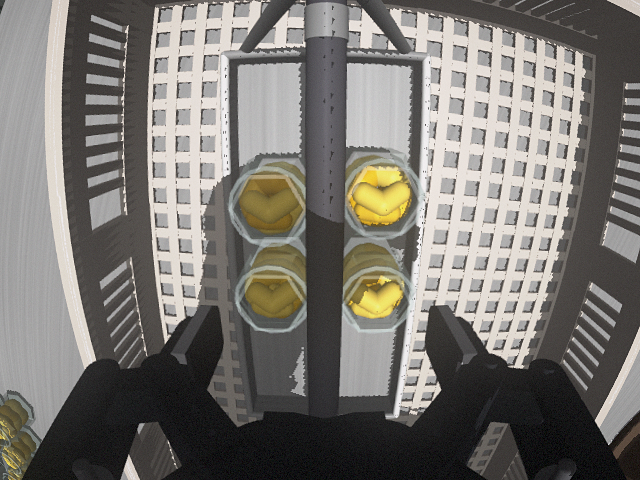

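Run:
```python
from h import *
print(tri(("scene5",255.5,224.5),("side5",390.5,235)))
print(tri(("scene5",272,200.5),("side5",361.5,259.5)))
```

```text
(array([ 0.6744, -0.0872,  0.1313]), [np.float64(1.9), np.float64(1.9)])
(array([ 0.5872, -0.1212,  0.1305]), [np.float64(0.5), np.float64(0.5)])
```

The open tips are now at z 0.131, just below the bar's axis, and will swing about 13 mm lower on closing, so the pads centre on the bar. Closing now.

```bash
python3 -m crank '0 0 0 0 0.5;0 0 0 0 0.5;0 0 0 0 0.5;0 0 0 0 1;0 0 0 0 1;0 0 0 0 1;0 0 0 0 1;0 0 0 0 1;0 0 0 0 1' 90
python3 - <<'E'
from plant import ctrl
from h import *
for n in ["wrist"]:
    f=ctrl.grab_frame(n);cv2.imwrite(f"pics/{n}6.png",f["pixels"]);np.savez(f"pics/{n}6.npz",K=f["camera_matrix"],R=f["R"],t=f["t"])
E
```

```text
clock: 5.58
ee_pos: [0.6306, -0.1063, 0.0863]
ee_rot: [[0.399, -0.917, 0.001], [-0.917, -0.399, 0.0], [0.0, -0.001, -1.0]]
wrist_force: [1.4, 0.8, 0.2]
finger_gap: 0.129
```

View pics/wrist6.png

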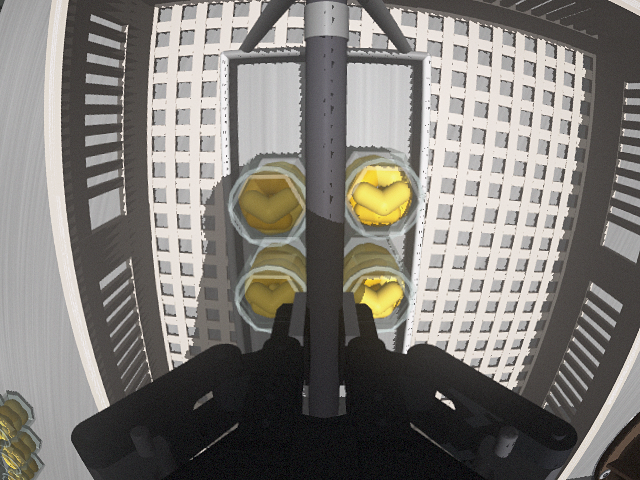

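The bar is held (opening 0.129, about the 14 mm bar). I'll do a small, slow test lift and check the balance.

```bash
python3 -m crank '0 0 -1 0 1;0 0 -2 0 1;0 0 -3 0 1;0 0 -4 0 1;0 0 -5 0 1;0 0 -5 0 1;0 0 -4 0 1;0 0 -3 0 1;0 0 -2 0 1;0 0 -1 0 1;0 0 0 0 1;0 0 0 0 1' 90
python3 -m crank '0 0 0 0 1;0 0 0 0 1;0 0 0 0 1;0 0 0 0 1'
python3 - <<'E'
from plant import ctrl
from h import *
o=ctrl.get_obs();print(o["wrist_force"],o["wrist_torque"],o["ee_pos"])
X=np.array(o["ee_rot"]);print("tool torque",X.T@o["wrist_torque"])
for n in ["side","scene","wrist"]:
    f=ctrl.grab_frame(n);cv2.imwrite(f"pics/{n}7.png",f["pixels"]);np.savez(f"pics/{n}7.npz",K=f["camera_matrix"],R=f["R"],t=f["t"])
a=cv2.imread("pics/side7.png")[170:340,290:460];b=cv2.imread("pics/scene7.png")[160:290,200:330]
cv2.imwrite("pics/7c.png",np.hstack([cv2.resize(a,(400,400)),cv2.resize(b,(400,400))]))
E
```

```text
clock: 6.63
ee_pos: [0.63, -0.1064, 0.1159]
ee_rot: [[0.399, -0.917, -0.0], [-0.917, -0.399, 0.0], [-0.0, 0.0, -1.0]]
wrist_force: [-0.6, 0.4, -8.2]
finger_gap: 0.125
clock: 6.97
ee_pos: [0.63, -0.1065, 0.1158]
ee_rot: [[0.399, -0.917, -0.0], [-0.917, -0.399, -0.0], [-0.0, 0.0, -1.0]]
wrist_force: [0.7, 0.2, -9.2]
finger_gap: 0.132
[ 0.73659088  0.213427   -9.15796707] [-0.0146277  -0.01190169 -0.0339533 ] [ 0.63003225 -0.10646418  0.11584237]
tool torque [0.00508755 0.01815045 0.03395769]
```

View pics/7c.png

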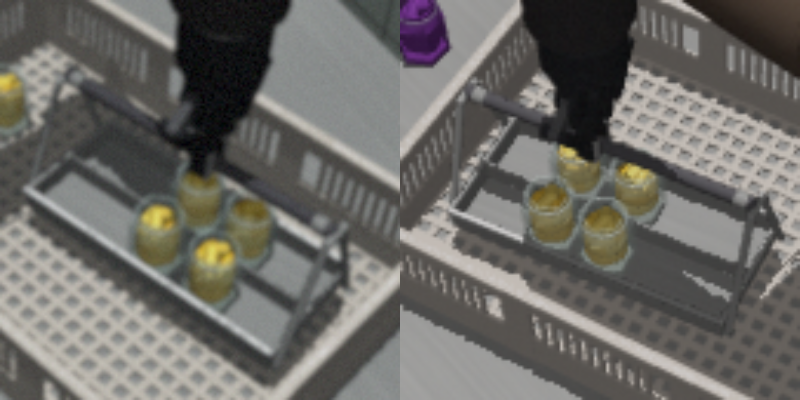

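View pics/wrist7.png

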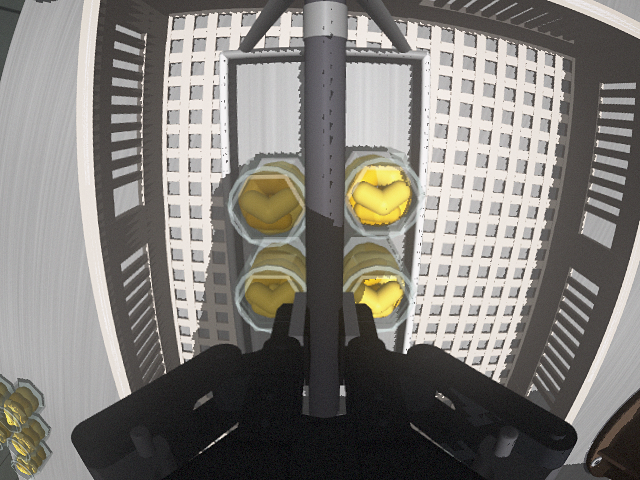

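It is balanced: the torque about the jaw axis is 0.02 N m, an offset of about 2 mm, and the carrier's view relative to the gripper hasn't changed. I'll raise the remaining 126 mm.

```bash
python3 -m crank '0 0 -2 0 1;0 0 -5 0 1;0 0 -9 0 1;0 0 -13 0 1;0 0 -16 0 1;0 0 -18 0 1;0 0 -18 0 1;0 0 -16 0 1;0 0 -13 0 1;0 0 -9 0 1;0 0 -5 0 1;0 0 -2 0 1' 90
python3 -m crank '0 0 0 0 1;0 0 0 0 1;0 0 0 0 1;0 0 0 0 1;0 0 0 0 1;0 0 0 0 1;0 0 0 0 1;0 0 0 0 1'
python3 - <<'E'
from plant import ctrl
from h import *
o=ctrl.get_obs();print(o["wrist_force"],np.array(o["ee_rot"]).T@o["wrist_torque"],o["ee_pos"])
for n in ["side","scene","wrist"]:
    f=ctrl.grab_frame(n);cv2.imwrite(f"pics/{n}8.png",f["pixels"]);np.savez(f"pics/{n}8.npz",K=f["camera_matrix"],R=f["R"],t=f["t"])
a=cv2.imread("pics/side8.png")[110:310,290:490];b=cv2.imread("pics/scene8.png")[110:270,180:340]
cv2.imwrite("pics/8s.png",cv2.resize(a,(600,600),interpolation=cv2.INTER_CUBIC));cv2.imwrite("pics/8c.png",cv2.resize(b,(600,600),interpolation=cv2.INTER_CUBIC))
E
```

```text
clock: 8.12
ee_pos: [0.6304, -0.1064, 0.2432]
ee_rot: [[0.399, -0.917, 0.002], [-0.917, -0.399, 0.0], [0.0, -0.002, -1.0]]
wrist_force: [0.1, 0.2, -8.2]
finger_gap: 0.128
clock: 8.78
ee_pos: [0.6301, -0.1064, 0.2419]
ee_rot: [[0.399, -0.917, -0.0], [-0.917, -0.399, 0.0], [-0.0, 0.0, -1.0]]
wrist_force: [0.2, 0.4, -9.3]
finger_gap: 0.131
[ 0.20254392  0.38797348 -9.31486102] [0.01731079 0.04460858 0.00902317] [ 0.63009682 -0.10644037  0.24190129]
```

View pics/8s.png

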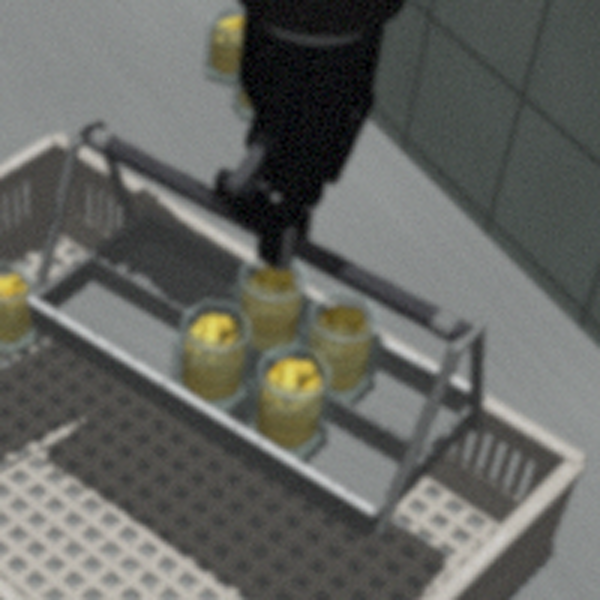

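View pics/8c.png

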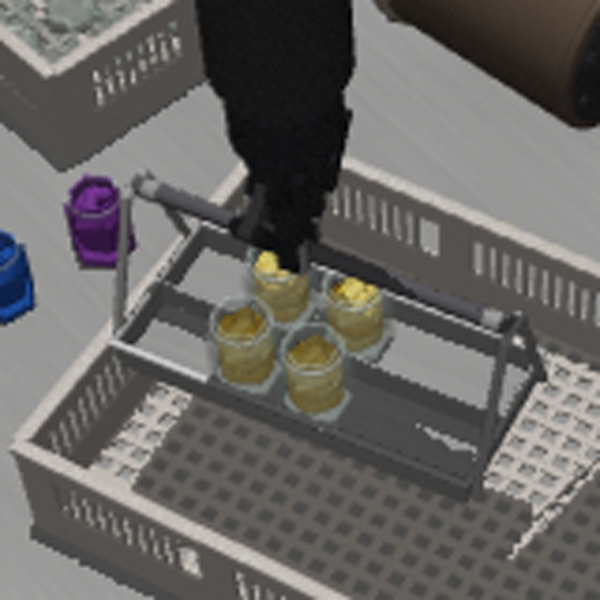

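View pics/wrist8.png

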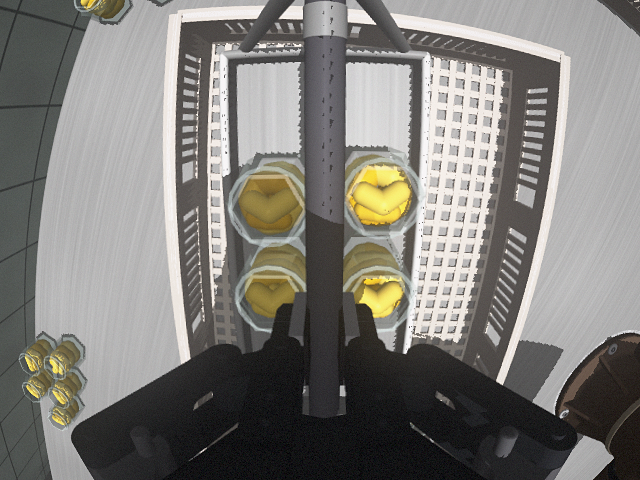

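Jars are upright with nothing shifted. I'll triangulate the bar ends for height and level.

Run:
```python
from h import *
s=lambda u,v:("side8",290+u/3-.3,110+v/3-.3); c=lambda u,v:("scene8",180+u/3.75-.3,110+v/3.75-.3)
print("-y end",tri(s(443,319),c(145,188))); print("+y end",tri(s(99,141),c(497,319)))
print("crate corner rim -y far", tri(("side8",290+583/3,110+460/3),("scene8",180+20/3.75,110+445/3.75)))
```

```text
-y end (array([ 0.6785, -0.2096,  0.293 ]), [np.float64(2.9), np.float64(2.9)])
+y end (array([0.5715, 0.0304, 0.2897]), [np.float64(0.1), np.float64(0.1)])
crate corner rim -y far (array([ 0.8207, -0.2196,  0.1066]), [np.float64(4.0), np.float64(4.0)])
```

The bar is at z ≈ 0.291, so the underside is about 0.161, or 51 mm above the rim. The two ends agree within 3 mm, the same as the measuring bias before the lift. Handing in.

Run:
```python
from plant import ctrl
o=ctrl.get_obs();print(o["clock"],o["qvel"],o["finger_gap"]);print(ctrl.hand_in())
```

```text
8.9333 [-0.02686925  0.00255375  0.01251242  0.07248689 -0.10659678 -0.05870327] 0.12595258409648924
the job is handed in; nothing more can be done
None
```

I lifted the carrier with its four jars straight up by its bar and handed the job in at about 8.9 s with the gripper still holding it over the crate. I took the bar about 15 mm from its middle toward the loaded (-y) end, gripping at 90 N.

- **Height:** the last check put the bar at z ≈ 0.291 m, so the underside is about 51 mm above the rim.
- **Level and balance:** the two bar ends agreed within about 3 mm, much as they did before the lift. The balance torque was about 0.04 N m at the end, or roughly 5 mm of offset; it had read 0.02 N m at the test lift.
- **Jars and stillness:** the carried jars stood upright and looked unmoved in the carrier. The arm was still.

**Disagreements:**
- **TCP height:** the reported TCP height did not match the cameras. All three put the fingertips about 28–30 mm higher than reported. I found this before closing, so I rose, checked again and took the grasp by the cameras; lowering by the reported height would have closed the fingers above the bar.
- **Calibration:** the camera triangulations carried residuals of up to about 4–5 mm.

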